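Find the weak shock mount and fold its tag

TASK

Three shock mounts stand in the checking tray and one has a tired spring: working along the row from the robot's left to its right, press the cap of each a few millimetres down with the fingertips to feel its spring, then push the hinged tag in front of the softest one fully down to mark it for scrap. Leave the other two tags standing, leave the mounts in their seats (nothing is to be gripped or lifted), and do not disturb the other things on the bench.

Things in the scene. Friction and masses are not known exactly. Their poses are not given: they have to be found in the camera images.
- tray: blue sheet-steel checking tray bolted to the bench, 220 (x) by 460 (y) by 8 thick (all sizes in mm), 18 high rim on the far side and ends; origin: middle of its underside, on the bench; x to the far side, y to the robot's left, z up. Three seats at x 35, y 140 (left), 0 (middle), -140 (right), each ringed by four pins 10 tall; a loose shock mount stands in each, a hinged tag in front of each
- seat_left (a point): fixed point of the tray: middle of the rubber face of the mount in the left (+y) seat, at rest height, 74 above the bench. The three mounts look exactly alike: round steel foot 76 across, coil spring, grey bell cap 53 across with flat black rubber face 46 across; 66 tall, 0.66 kg, loose in the seat. The cap moves straight down on its spring, 12 at most, and comes back when released
- seat_middle (a point): the same point at the middle seat. Springs differ, and which stands in which seat changes from start to start: each starts to give at about 2 N; the weak one then takes 0.3 N per mm (some 5.6 N at its full 12 mm), the other two 0.9 and 1.3 N per mm (some 13 and 18 N). A cap counts as felt once it has gone down 1.5 mm
- seat_right (a point): the same point at the right (-y) seat, 74 above the bench. Clear of the work, 0.8 m and more from the base, stand a spray can (190 tall) at the far left, a lidded tub (110 tall) at the far right, and a flat tin and a parts bin (55 tall) beyond the tray; a bench vice fills the left end of the bench, a hand pump the right end
- tag_left (a joint): hinge of the bare aluminium tag in front of the left seat (rad): 0 = standing, 50 degrees above level, leaning towards the robot; 0.873 = fully down, level, at its stop. Starts between 0 and 0.1 and stays where it is put (stiff hinge, about 0.035 N m)
- tag_left_hinge (a point): middle of the left tag's hinge line (along tray y), 65 in front (tray -x) of the seat's centre, 16 above the bench. The tag is a plate 40 wide, 60 long, 3 thick reaching from here to tray -x and up; pressing straight down on it 25 in front of the hinge folds it level, its upper face then 17.5 above the bench
- tag_left_end (a point): free end of the left tag, 60 from its hinge; moves with the tag
- tag_middle (a joint): hinge of the bare aluminium tag in front of the middle seat (rad): 0 = standing, 50 degrees above level, leaning towards the robot; 0.873 = fully down, level, at its stop. Starts between 0 and 0.1 and stays where it is put (stiff hinge, about 0.035 N m)
- tag_middle_hinge (a point): middle of the middle tag's hinge line (along tray y), 65 in front (tray -x) of the seat's centre, 16 above the bench. The tag is a plate 40 wide, 60 long, 3 thick reaching from here to tray -x and up; pressing straight down on it 25 in front of the hinge folds it level, its upper face then 17.5 above the bench
- tag_middle_end (a point): free end of the middle tag, 60 from its hinge; moves with the tag
- tag_right (a joint): hinge of the bare aluminium tag in front of the right seat (rad): 0 = standing, 50 degrees above level, leaning towards the robot; 0.873 = fully down, level, at its stop. Starts between 0 and 0.1 and stays where it is put (stiff hinge, about 0.035 N m)
- tag_right_hinge (a point): middle of the right tag's hinge line (along tray y), 65 in front (tray -x) of the seat's centre, 16 above the bench. The tag is a plate 40 wide, 60 long, 3 thick reaching from here to tray -x and up; pressing straight down on it 25 in front of the hinge folds it level, its upper face then 17.5 above the bench
- tag_right_end (a point): free end of the right tag, 60 from its hinge; moves with the tag
- fitting: bystander: steel and brass hose fitting standing on the tray between the left and middle seats, near the far edge; hexagon foot 26 across flats, 50 tall; origin under its centre
- socket: bystander: round steel wrench socket standing on the tray between the middle and right seats, near the far edge; 31 across, 38 tall; origin under its centre
- nut: bystander: steel hexagon nut lying on the tray between the left and middle tags, near the front edge; 30 across flats, 16 tall; origin under its centre
- spanner: bystander: open spanner, 200 long, lying on the bench to the left of the tray; origin under its centre
- screwdriver: bystander: screwdriver, 210 long, lying on the bench to the right of the tray; origin under its centre

How it is judged:
By the outcome, as a careful person would: the job done as asked, in the order asked, and still so for the second after the job is handed in, with the robot touching nothing.
It also fails if it takes over 54 s, if anything falls off the work surface, if the arm or the gripper's body presses on something with over 40 N, if the wrist force passes 120 N, or if a joint passes its speed limit or range.

ROBOT

A 6-joint arm with a two-finger parallel gripper is mounted at the origin on the work surface. World frame = base frame: x ahead of the robot, y to its left, z up, the work surface at z = 0. Lengths are in m, angles in rad, forces in N, time in s.
With the tool pointing down it reaches from about 0.275 to 0.875 m from the base axis. Payload 12.5 kg.
Tool frame: the origin (TCP) lies between the finger pads; the fingertips stand 17 mm ahead of it and the grasp point (between the pads) lies 2 mm behind it; z points along the fingers, y is the line along which they close (so a half turn about z gives the same grasp; the last joint's range is limited). The gripper opens to 85 mm and grips with 20 to 120 N. Pads are 22 mm wide; open, the fingers measure 114 mm over their backs; the gripper's body (76 mm by 85 mm) begins 54 mm behind the grasp point. The pads swing forward as they close: fully open they stand 13 mm farther back than shut.
Start: joints at [1.033, 0.351, 1.652, -0, 1.139, -0.085], TCP at [0.241, 0.495, 0.248] pointing down, gripper open.
Joint ranges: [-2.75, 2.75], [-0.79, 2.1], [0.01, 2.65], [-1.57, 4.71], [0.07, 3.14], [-2.87, 2.87]. Speed limits (rad/s): [2.22, 2.22, 2.79, 3.14, 3.14, 3.14].

INTERFACE

Orientations are given as a unit quaternion [w, x, y, z].
In Python, from bench import robot gives the robot as it stands.
- The arm moves only by the shell command python3 -m pendant 'ROWS' [FORCE]. ROWS is text: rows parted by semicolons, each of 7 numbers parted by spaces: the turn, a rotation vector about the world's x, y, z normalised to -1 to 1, where 1 is 180 degrees, then the shift along the world's x, y, z normalised to -1 to 1, where 1 is 30 cm, then the closure, from 0 (fully open) to 1 (shut). A call has 1 to 10 rows; each row shifts and turns the commanded pose from where the row before left it; what a row does not reach is not made up. A row lasts 1/10 s, in which the tool goes at most 50 mm and 8.59 degrees, less where a joint would pass 70% of its speed; a pose out of reach is approached as far as the arm can. A call with a number of a shift or a turn outside -1 to 1 is refused whole. A call with a gripper value outside its range is refused whole. The fingers move at their own pace and stop on an object; FORCE is the grip in N (left out, the last holds). Time passes only in rows, so rows that do not move let the fingers close. It gives the time, the measured TCP pose, the force, the opening and the grip force at its end, in the units of the state.
- robot.get_state(): the state, without advancing time (a new reading comes with each control period).
- robot.grab_frame(name): name is "scene" or "top" or "wrist"; returns a dict with "img" (480x640x3 uint8, red, green, blue), "K" (3x3 intrinsics, pixels), "k1" (the pictures are not rectified: a ray, as slopes to the right and down, at radius r is drawn at 1 + k1 r^2 times it, then the intrinsics apply), "world_to_cam" (4x4, takes a point from world to camera coordinates). Camera axes: x right, y up, looking along -z (the intrinsics and any distortion apply to the point x, -y, -z); pixel columns grow to the right and rows downward; lengths in m; the calibration is good to about 2 mm. A picture is of the moment at which its call begins. There is no depth.
- robot.hand_in(): hands the job in; it is judged then, once.
The state is a dict: "clock": time; "qpos": joint angles; "dq": joint speeds; "tau": joint torques, N m; "position": TCP position; "orientation": TCP orientation; "force": force on the tool from outside, world axes, zero at the start; "torque": the same for the moment, N m; "opening": finger opening in m; "grip_force": force on a finger pad.
Only numpy, scipy, OpenCV 4.12 (cv2) and the standard library are available. Lean on these libraries where they do the work, as an engineer would, in place of code of your own. Each camera call takes 0.05 s, during which the arm holds its last target. There are 200 camera calls.

## Working session

There is one attempt and no reset: what is moved stays moved. The work goes in short steps, Python scripts to look and compute and a shell command to move; the robot and the scene stay as the last step left them, time stands still between calls to the robot, and variables do not carry over. Pictures are saved under pics/ and viewed, at most 10 in all, crops included, and the job is handed in when it is done.

```bash
ls; mkdir -p pics
python3 - <<'E'
from bench import robot
import cv2
s=robot.get_state();print(s['clock'],s['position'],s['orientation'],s['force'],s['opening'])
for n in("top","scene"):
    f=robot.grab_frame(n);cv2.imwrite(f'pics/{n}0.png',f['img'][:,:,::-1]);print(n,f['K'],f['k1'],f['world_to_cam'])
E
```

```text
pics
0.0 [0.24041733 0.49431668 0.24772259] [-1.86582154e-04  2.24464457e-01  9.74482087e-01 -5.78411968e-04] [ 0.20437562  0.48037437 -0.67662843] 0.08548739916086126
top [[518.47129388   0.         324.40630682]
 [  0.         518.47129388 242.31954129]
 [  0.           0.           1.        ]] -0.03163910066443487 [[ 0.07910677 -0.99686323  0.00241094 -0.0324145 ]
 [ 0.97030647  0.07755344  0.22910873 -0.53854267]
 [-0.22857704 -0.0157847   0.97339785 -1.16614275]
 [ 0.          0.          0.          1.        ]]
scene [[442.99020505   0.         317.48957069]
 [  0.         442.99020505 242.40028748]
 [  0.           0.           1.        ]] -0.0651877689714807 [[-0.13603492  0.99067327 -0.00780903  0.07791733]
 [-0.8454458  -0.11197673  0.5221902   0.42637326]
 [ 0.51644544  0.07763821  0.8527933  -1.30850826]
 [ 0.          0.          0.          1.        ]]
```

View pics/top0.png

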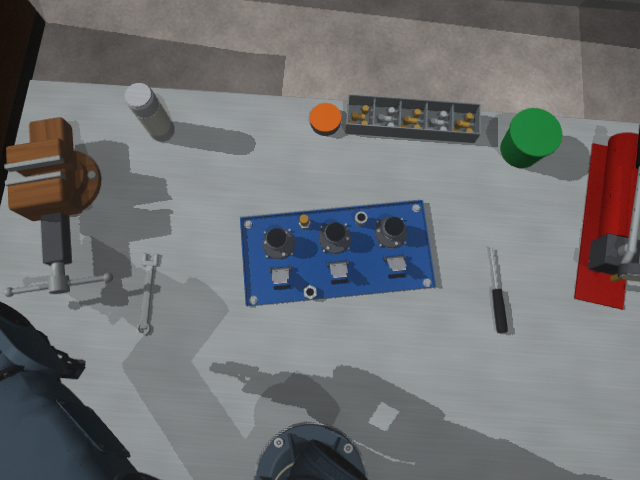

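View pics/scene0.png

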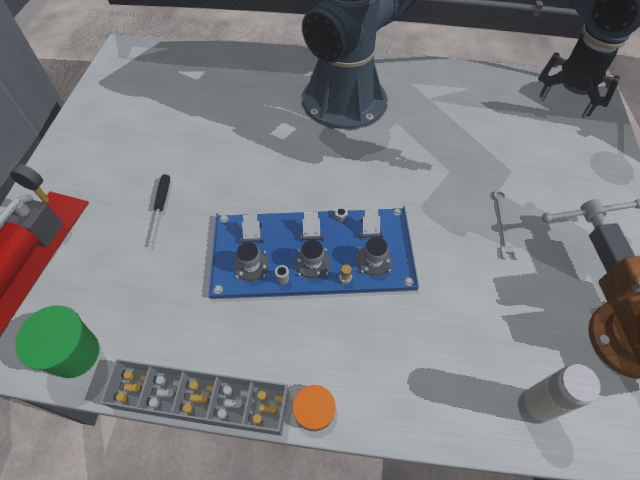

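The top view shows the caps near (277,237), (335,232) and (393,227). The tags are at (281,275), (339,269) and (397,263), and the nut is at (310,292). I'll enlarge the crops to read the points more closely.

Run:
```python
import cv2
a=cv2.imread('pics/top0.png')[190:315,230:445]
b=cv2.imread('pics/scene0.png')[195:305,200:425]
cv2.imwrite('pics/topc.png',cv2.resize(a,(800,465),interpolation=cv2.INTER_CUBIC))
cv2.imwrite('pics/scenec.png',cv2.resize(b,(800,391),interpolation=cv2.INTER_CUBIC))
```

```text
(no output)
```

View pics/topc.png

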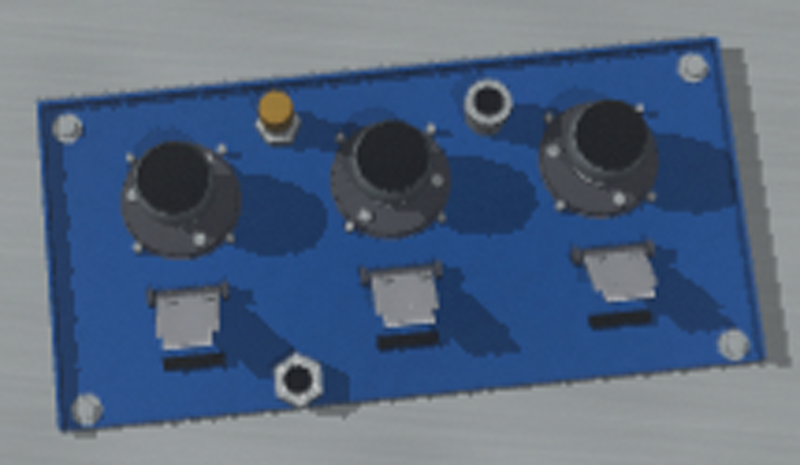

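View pics/scenec.png

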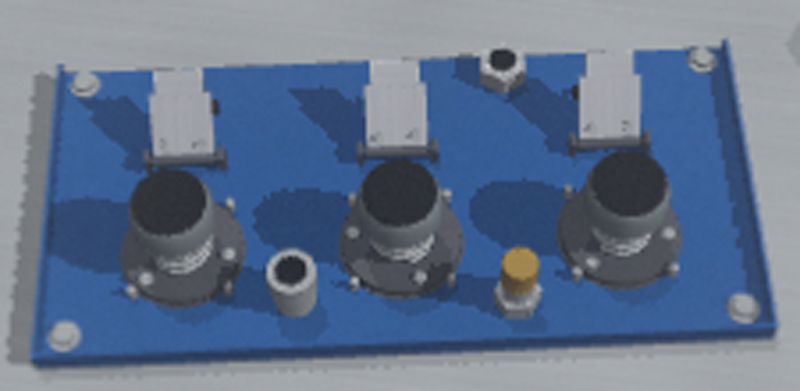

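The crops show the rubber faces at (173,178), (392,157) and (611,135) in the top crop, and at (627,184), (400,193) and (169,203) in the scene crop. The three hinges are also visible.

```bash
cat > h.py <<'E'
import numpy as np, cv2
from bench import robot
def plane(f,uv,z):
    K,T=f['K'],f['world_to_cam']
    d=np.array([f['k1'],0,0,0,0.])
    out=[]
    for p in uv:
        n=cv2.undistortPoints(np.array([[p]],float),K,d)[0,0]
        r=T[:3,:3].T@[n[0],-n[1],-1]; c=-T[:3,:3].T@T[:3,3]
        out.append(c+r*(z-c[2])/r[2])
    return np.array(out)
def tray_fit(m,w): # tray xy -> world xy
    m,w=np.array(m,float),np.array(w)[:,:2]
    mc,wc=m-m.mean(0),w-w.mean(0)
    a=np.arctan2((mc[:,0]*wc[:,1]-mc[:,1]*wc[:,0]).sum(),(mc*wc).sum())
    R=np.array([[np.cos(a),-np.sin(a)],[np.sin(a),np.cos(a)]])
    t=w.mean(0)-R@m.mean(0)
    return a,R,t,w-(m@R.T+t)
E
python3 - <<'E'
from h import *
np.set_printoptions(precision=4,suppress=True)
cap={'top':[(173,178),(392,157),(611,135)],'scene':[(627,184),(400,193),(169,203)]}
hin={'top':[(189,294),(402,270),(614,252)],'scene':[(609,143),(397,153),(185,161)]}
W=[];M=[]
for n,s,o in(('top',800/215,(230,190)),('scene',800/225,(200,195))):
    f=robot.grab_frame(n)
    g=lambda L:[((x+.5)/s-.5+o[0],(y+.5)/s-.5+o[1]) for x,y in L]
    c=plane(f,g(cap[n]),.074);h=plane(f,g(hin[n]),.016)
    print(n,c,h); W+=[*c,*h];M+=[(.035,.14),(.035,0),(.035,-.14),(-.03,.14),(-.03,0),(-.03,-.14)]
a,R,t,res=tray_fit(M,W);print(a,t);print(res*1000)
for y in(.14,0,-.14):print('seat',R@[.035,y]+t,'press tag',R@[-.055,y]+t)
E
```

```text
top [[ 0.5394  0.1244  0.074 ]
 [ 0.5641 -0.0126  0.074 ]
 [ 0.5896 -0.1504  0.074 ]] [[ 0.4762  0.1127  0.016 ]
 [ 0.5033 -0.025   0.016 ]
 [ 0.5263 -0.1632  0.016 ]]
scene [[ 0.5438  0.124   0.074 ]
 [ 0.5682 -0.0117  0.074 ]
 [ 0.5935 -0.1491  0.074 ]] [[ 0.4782  0.1138  0.016 ]
 [ 0.5043 -0.0239  0.016 ]
 [ 0.5287 -0.1613  0.016 ]]
0.18092465264896004 [ 0.5322 -0.019 ]
[[-2.0381 -0.6408]
 [-2.5303  0.0747]
 [-2.1921 -0.027 ]
 [-1.2417 -0.6788]
 [ 0.5998 -0.6424]
 [-1.4952 -1.0898]
 [ 2.3833 -1.0056]
 [ 1.5711  1.0146]
 [ 1.7199  1.2754]
 [ 0.7298  0.431 ]
 [ 1.6309  0.4729]
 [ 0.8627  0.8158]]
seat [0.5414 0.125 ] press tag [0.4529 0.1088]
seat [ 0.5666 -0.0127] press tag [ 0.4781 -0.0289]
seat [ 0.5918 -0.1504] press tag [ 0.5033 -0.1666]
```

The two views agree to about 2 mm and match the known layout, so I'll shut the fingers and move over the left seat, turning to the tray's heading on the way.

```bash
python3 -m pendant '0 0 0.02 0.1 -0.123 0 1;0 0 0.02 0.1 -0.123 0 1;0 0 0.02 0.1 -0.123 0 1;0 0 0.02 0.1 -0.123 0 1;0 0 0.02 0.1 -0.123 0 1;0 0 0.02 0.1 -0.123 0 1;0 0 0.02 0.1 -0.123 0 1;0 0 0.02 0.1 -0.123 0 1;0 0 0.02 0.1 -0.123 0 1;0 0 0.02 0.1 -0.123 0 1' 20
python3 -m pendant '0 0 0 0 0 -0.1 1;0 0 0 0 0 -0.1 1;0 0 0 0 0 -0.1 1;0 0 0 0 0 0 1;0 0 0 0 0 0 1'
```

```text
clock: 1.2
position: [0.5415, 0.1238, 0.2483]
orientation: [-0.0, -0.089, 0.996, 0.0]
force: [-0.2, -0.2, -0.3]
opening: 0.0001
grip_force: 0.0
clock: 1.7
position: [0.5407, 0.1256, 0.1588]
orientation: [-0.0, -0.088, 0.996, -0.0]
force: [-0.2, 0.1, 0.9]
opening: 0.0
grip_force: 0.0
```

```bash
python3 -m pendant '0 0 0 0 0 -0.1 1;0 0 0 0 0 -0.1 1;0 0 0 0 0 0 1;0 0 0 0 0 0 1;0 0 0 0 0 0 1'
python3 - <<'E'
from h import *
f=robot.grab_frame('scene');cv2.imwrite('pics/s1.png',cv2.resize(f['img'][150:300,290:490,::-1],(800,600),interpolation=cv2.INTER_CUBIC))
E
for i in 1 2; do python3 -m pendant '0 0 0 0 0 -0.01 1;0 0 0 0 0 -0.01 1;0 0 0 0 0 0 1;0 0 0 0 0 0 1;0 0 0 0 0 0 1'; done
```

```text
clock: 2.2
position: [0.5418, 0.1258, 0.1005]
orientation: [0.002, -0.088, 0.996, 0.0]
force: [0.6, 0.2, -0.2]
opening: 0.0001
grip_force: 0.0
clock: 2.75
position: [0.5406, 0.1256, 0.0923]
orientation: [-0.0, -0.088, 0.996, -0.0]
force: [-0.8, 0.2, -0.1]
opening: -0.0
grip_force: 0.0
clock: 3.25
position: [0.5408, 0.1256, 0.0865]
orientation: [0.0, -0.088, 0.996, 0.0]
force: [1.0, 0.1, 3.5]
opening: -0.0001
grip_force: 1.7
```

View pics/s1.png

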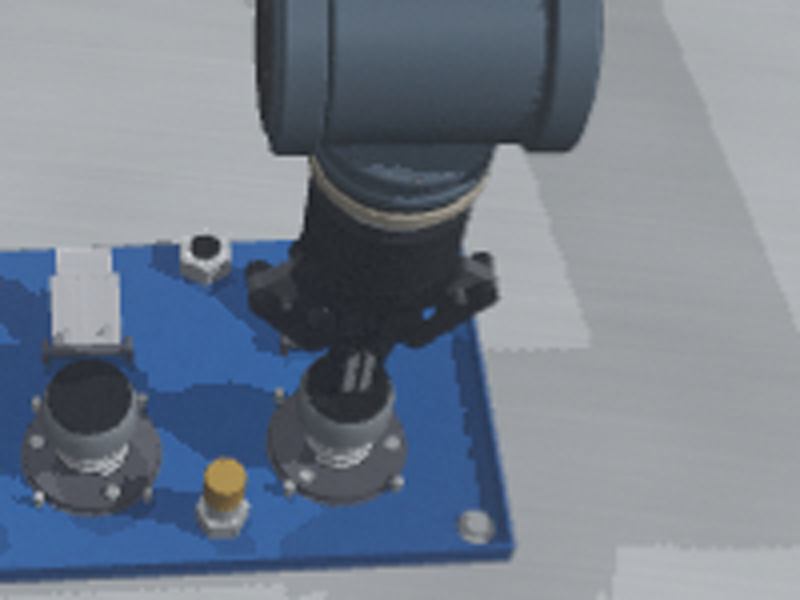

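The fingertips are over the left cap, close to its centre, and the tag and nut are clear. At about 4.5 mm down the force is 3.5 N. I'll go a little deeper, lift straight up, then cross to the middle seat.

```bash
python3 -m pendant '0 0 0 0 0 -0.01 1;0 0 0 0 0 0 1;0 0 0 0 0 0 1;0 0 0 0 0 0 1'
python3 -m pendant '0 0 0 0 0 0 1;0 0 0 0 0 0 1'
python3 -m pendant '0 0 0 0 0 0.04 1;0 0 0 0 0 0.1 1;0 0 0 0 0 0.1 1;0 0 0 0.028 -0.1536 0 1;0 0 0 0.028 -0.1536 0 1;0 0 0 0.028 -0.1536 0 1;0 0 0 0 0 0 1;0 0 0 0 0 0 1;0 0 0 0 0 0 1'
```

```text
clock: 3.65
position: [0.5408, 0.1256, 0.0834]
orientation: [0.0, -0.088, 0.996, 0.0]
force: [1.9, 0.4, 4.5]
opening: 0.0001
grip_force: 2.1
clock: 3.85
position: [0.5408, 0.1256, 0.0834]
orientation: [0.0, -0.088, 0.996, 0.0]
force: [1.6, -0.6, 4.9]
opening: -0.0003
grip_force: 2.1
clock: 4.75
position: [0.5652, -0.0118, 0.1553]
orientation: [-0.001, -0.088, 0.996, 0.0]
force: [-0.9, -0.7, -0.1]
opening: -0.0003
grip_force: 0.0
```

```bash
python3 -m pendant '0 0 0 0 0 -0.1 1;0 0 0 0 0 -0.09 1;0 0 0 0 0 0 1;0 0 0 0 0 0 1;0 0 0 0 0 -0.02 1;0 0 0 0 0 -0.02 1;0 0 0 0 0 0 1;0 0 0 0 0 0 1;0 0 0 0 0 0 1'
python3 -m pendant '0 0 0 0 0 -0.01 1;0 0 0 0 0 0 1;0 0 0 0 0 0 1;0 0 0 0 0 0 1'
python3 -m pendant '0 0 0 0 0 0.04 1;0 0 0 0 0 0.1 1;0 0 0 0 0 0.1 1;0 0 0 0.028 -0.1536 0 1;0 0 0 0.028 -0.1536 0 1;0 0 0 0.028 -0.1536 0 1;0 0 0 0 0 0 1;0 0 0 0 0 0 1;0 0 0 0 0 0 1'
```

```text
clock: 5.65
position: [0.5666, -0.0125, 0.0873]
orientation: [0.001, -0.088, 0.996, -0.0]
force: [1.3, 1.7, 5.7]
opening: -0.0002
grip_force: 2.7
clock: 6.05
position: [0.5666, -0.0125, 0.0845]
orientation: [0.001, -0.088, 0.996, -0.0]
force: [0.4, 2.2, 8.7]
opening: 0.0003
grip_force: 4.0
clock: 6.95
position: [0.5906, -0.1501, 0.1555]
orientation: [-0.0, -0.088, 0.996, 0.0]
force: [-0.1, 0.5, -0.1]
opening: 0.0003
grip_force: 0.0
```

Middle is stiffer: 8.7 N at about 6.5 mm. Next is the right mount.

```bash
python3 -m pendant '0 0 0 0 0 -0.1 1;0 0 0 0 0 -0.09 1;0 0 0 0 0 0 1;0 0 0 0 0 0 1;0 0 0 0 0 -0.02 1;0 0 0 0 0 -0.02 1;0 0 0 0 0 0 1;0 0 0 0 0 0 1;0 0 0 0 0 0 1'
python3 -m pendant '0 0 0 0 0 -0.01 1;0 0 0 0 0 0 1;0 0 0 0 0 0 1;0 0 0 0 0 0 1'
python3 -m pendant '0 0 0 0 0 0.04 1;0 0 0 0 0 0.1 1;0 0 0 0 0 0.1 1;0 0 0 0 0 0 1;0 0 0 0 0 0 1'
```

```text
clock: 7.85
position: [0.592, -0.1509, 0.0875]
orientation: [0.001, -0.088, 0.996, -0.0]
force: [1.4, 2.2, 7.1]
opening: -0.0002
grip_force: 3.3
clock: 8.25
position: [0.592, -0.1509, 0.0848]
orientation: [0.001, -0.088, 0.996, -0.0]
force: [-0.1, 2.0, 9.9]
opening: 0.0002
grip_force: 5.0
clock: 8.75
position: [0.591, -0.151, 0.1558]
orientation: [0.0, -0.088, 0.996, -0.0]
force: [0.4, -0.2, -0.5]
opening: 0.0001
grip_force: 0.0
```

The left mount is softest: 0.3 N per mm, against about 0.9 and 1.2. Now to its tag.

```bash
python3 -m pendant '0 0 0 -0.0657 0.1238 0 1;0 0 0 -0.0657 0.1238 0 1;0 0 0 -0.0657 0.1238 0 1;0 0 0 -0.0657 0.1238 0 1;0 0 0 -0.0657 0.1238 0 1;0 0 0 -0.0657 0.1238 0 1;0 0 0 -0.0657 0.1238 0 1;0 0 0 0 0 0 1;0 0 0 0 0 0 1'
python3 -m pendant '0 0 0 0 0 -0.1 1;0 0 0 0 0 -0.1 1;0 0 0 0 0 -0.05 1;0 0 0 0 0 0 1;0 0 0 0 0 0 1;0 0 0 0 0 0 1'
python3 - <<'E'
from h import *
f=robot.grab_frame('scene');cv2.imwrite('pics/s2.png',cv2.resize(f['img'][150:300,290:490,::-1],(800,600),interpolation=cv2.INTER_CUBIC))
E
```

```text
clock: 9.65
position: [0.4524, 0.1095, 0.1546]
orientation: [-0.001, -0.089, 0.996, -0.0]
force: [1.0, -0.4, -0.6]
opening: -0.0004
grip_force: 0.0
clock: 10.25
position: [0.4537, 0.1087, 0.0811]
orientation: [0.001, -0.087, 0.996, 0.0]
force: [0.2, 0.2, -0.6]
opening: -0.0001
grip_force: 0.0
```

View pics/s2.png

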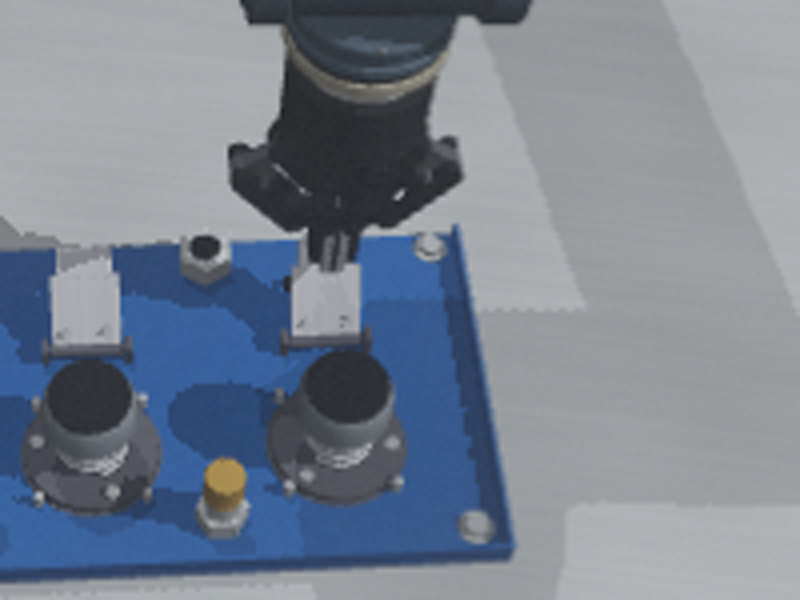

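The fingertips are over the left tag, at about (335,255) in the crop, and the nut at (206,258) is well clear. I'll press down in small steps.

```bash
python3 -m pendant '0 0 0 0 0 -0.03 1;0 0 0 0 0 -0.03 1;0 0 0 0 0 -0.03 1;0 0 0 0 0 -0.03 1;0 0 0 0 0 -0.02 1;0 0 0 0 0 0 1;0 0 0 0 0 0 1;0 0 0 0 0 0 1'
python3 -m pendant '0 0 0 0 0 -0.005 1;0 0 0 0 0 -0.005 1;0 0 0 0 0 0 1;0 0 0 0 0 0 1'
```

```text
clock: 11.1
position: [0.4532, 0.1091, 0.0385]
orientation: [0.0, -0.088, 0.996, 0.0]
force: [-0.5, 0.9, -0.2]
opening: 0.0002
grip_force: 0.0
clock: 11.5
position: [0.453, 0.1091, 0.0353]
orientation: [0.0, -0.088, 0.996, -0.0]
force: [0.1, 0.7, -0.0]
opening: 0.0003
grip_force: 0.0
```

```bash
for i in 1 2; do python3 -m pendant '0 0 0 0 0 -0.005 1;0 0 0 0 0 0 1;0 0 0 0 0 0 1'; done
python3 - <<'E'
from h import *
f=robot.grab_frame('scene');cv2.imwrite('pics/s3.png',cv2.resize(f['img'][150:300,290:490,::-1],(800,600),interpolation=cv2.INTER_CUBIC))
E
```

```text
clock: 11.8
position: [0.4531, 0.1091, 0.0344]
orientation: [0.0, -0.088, 0.996, -0.0]
force: [-3.8, -1.5, 12.7]
opening: -0.0001
grip_force: 6.4
clock: 12.1
position: [0.4531, 0.1091, 0.034]
orientation: [0.0, -0.088, 0.996, -0.0]
force: [-10.2, -2.7, 35.4]
opening: -0.0001
grip_force: 17.8
```

View pics/s3.png

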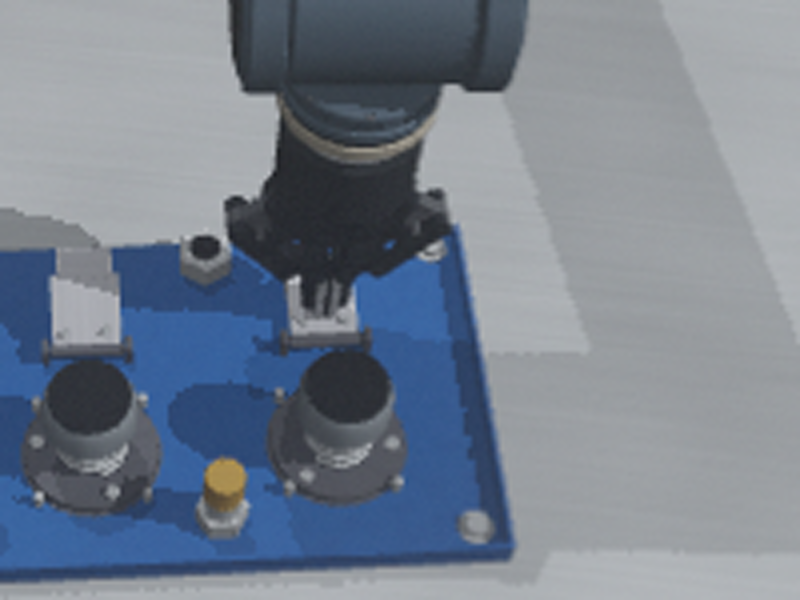

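The tag lies flat under the fingertips and is firmly at its stop: 35 N at TCP 0.034. Nothing else has been touched. I'll lift clear, then check.

```bash
python3 -m pendant '0 0 0 0 0 0.03 1;0 0 0 0 0 0.1 1;0 0 0 0 0 0.15 1;0 0 0 0 0 0.15 1;0 0 0 -0.1 0.1 0.1 1;0 0 0 -0.1 0.1 0 1;0 0 0 -0.1 0.1 0 1;0 0 0 0 0 0 1;0 0 0 0 0 0 1;0 0 0 0 0 0 1'
python3 - <<'E'
from h import *
f=robot.grab_frame('scene');cv2.imwrite('pics/s4.png',cv2.resize(f['img'][195:305,200:425,::-1],(800,391),interpolation=cv2.INTER_CUBIC))
E
```

```text
clock: 13.15
position: [0.3647, 0.1976, 0.1901]
orientation: [0.0, -0.087, 0.996, -0.0]
force: [1.6, 0.4, -0.1]
opening: -0.0001
grip_force: 0.0
```

View pics/s4.png

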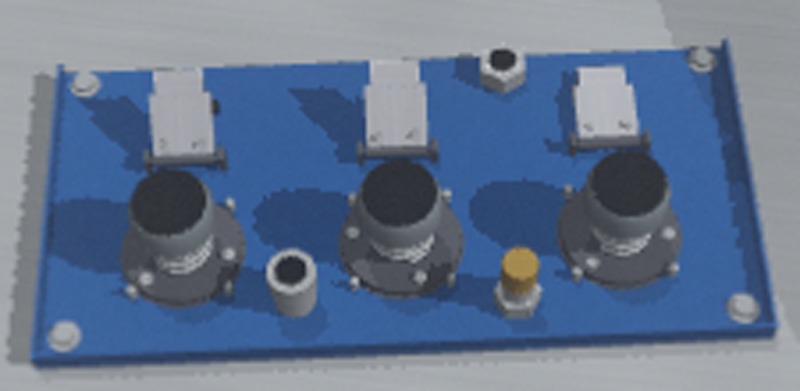

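The left tag, at (605,100) in the crop, is flat. The other two tags still stand, and the mounts and bystanders haven't moved.

```bash
python3 -c "
from bench import robot
print(robot.hand_in())"
```

```text
the job is handed in; nothing more can be done
None
```

I pressed all three mounts from left to right; the left one is softest (about 0.3 N per mm, against about 0.9 and 1.2), so I pushed its tag fully down, left the other two standing, disturbed nothing else in the tray, and handed in at about 13 s.

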